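# Fit the refaced baffles to their blank moulds

### The job

In the glass-mould repair shop the bright, refaced baffles are finished: take them one after another by the grip boss and seat each in the top of the blank mould that carries the same paint colour, nose down and with its flange flat on the mould. Lower them in rather than letting them drop, since the new faces chip. The two dark, worn baffles still wait for refacing: leave them standing where they are.

Things in the scene. Friction and masses are not known exactly. Their poses are not given: they have to be found in the camera images.
- baffle_red: Refaced baffle, red paint: a bright silvery plug, nose down, 58 mm tall, 0.33 to 0.53 kg. From the foot up: tapered nose, 30 widening to 46 mm across (0 to 18 mm); flange 70 mm across (18 to 28 mm); grip boss 28 mm across (28 to 58 mm), top half red. Origin: centre of the foot, z up. Seated, its flange lies on the mould's top, nose in the bore (4 mm play), origin 102 mm above the mould's.
- baffle_yellow: Refaced baffle, yellow paint: a bright silvery plug, nose down, 58 mm tall, 0.33 to 0.53 kg. From the foot up: tapered nose, 30 widening to 46 mm across (0 to 18 mm); flange 70 mm across (18 to 28 mm); grip boss 28 mm across (28 to 58 mm), top half yellow. Origin: centre of the foot, z up. Seated, its flange lies on the mould's top, nose in the bore (4 mm play), origin 102 mm above the mould's.
- baffle_blue: Refaced baffle, blue paint: a bright silvery plug, nose down, 58 mm tall, 0.33 to 0.53 kg. From the foot up: tapered nose, 30 widening to 46 mm across (0 to 18 mm); flange 70 mm across (18 to 28 mm); grip boss 28 mm across (28 to 58 mm), top half blue. Origin: centre of the foot, z up. Seated, its flange lies on the mould's top, nose in the bore (4 mm play), origin 102 mm above the mould's.
- baffle_green: Refaced baffle, green paint: a bright silvery plug, nose down, 58 mm tall, 0.33 to 0.53 kg. From the foot up: tapered nose, 30 widening to 46 mm across (0 to 18 mm); flange 70 mm across (18 to 28 mm); grip boss 28 mm across (28 to 58 mm), top half green. Origin: centre of the foot, z up. Seated, its flange lies on the mould's top, nose in the bore (4 mm play), origin 102 mm above the mould's.
- worn_red: Worn baffle, red paint: a dark, rusty brown-black plug, nose down, 58 mm tall, 0.33 to 0.53 kg. From the foot up: tapered nose, 30 widening to 46 mm across (0 to 18 mm); flange 70 mm across (18 to 28 mm); grip boss 28 mm across (28 to 58 mm), top half red. Origin: centre of the foot, z up. Stays where it stands.
- worn_blue: Worn baffle, blue paint: a dark, rusty brown-black plug, nose down, 58 mm tall, 0.33 to 0.53 kg. From the foot up: tapered nose, 30 widening to 46 mm across (0 to 18 mm); flange 70 mm across (18 to 28 mm); grip boss 28 mm across (28 to 58 mm), top half blue. Origin: centre of the foot, z up. Stays where it stands.
- mould_red: Blank mould of dark cast iron, upright, heavy, immovable; red paint on its collar and in dabs on its top face. 120 mm tall, body 100 mm across, collar 116 mm across (70 to 85 mm up). In the flat top: one central round seat, a bore 54 mm across, over 25 mm deep. Origin: centre of the underside, on the bench; z up along the seat's axis (mouth 120 mm above the origin). Yaw is of no account.
- mould_yellow: Blank mould of dark cast iron, upright, heavy, immovable; yellow paint on its collar and in dabs on its top face. 120 mm tall, body 100 mm across, collar 116 mm across (70 to 85 mm up). In the flat top: one central round seat, a bore 54 mm across, over 25 mm deep. Origin: centre of the underside, on the bench; z up along the seat's axis (mouth 120 mm above the origin). Yaw is of no account.
- mould_blue: Blank mould of dark cast iron, upright, heavy, immovable; blue paint on its collar and in dabs on its top face. 120 mm tall, body 100 mm across, collar 116 mm across (70 to 85 mm up). In the flat top: one central round seat, a bore 54 mm across, over 25 mm deep. Origin: centre of the underside, on the bench; z up along the seat's axis (mouth 120 mm above the origin). Yaw is of no account.
- mould_green: Blank mould of dark cast iron, upright, heavy, immovable; green paint on its collar and in dabs on its top face. 120 mm tall, body 100 mm across, collar 116 mm across (70 to 85 mm up). In the flat top: one central round seat, a bore 54 mm across, over 25 mm deep. Origin: centre of the underside, on the bench; z up along the seat's axis (mouth 120 mm above the origin). Yaw is of no account.
Things that resemble listed ones, but are neither listed nor needed, are in the scene too. Leave any pink look-alike of the baffle_blue alone.

How it is judged:
At the end, for the whole second after the job is handed in: Each bright baffle is released and at rest in the mould of its colour, upright within 4 degrees, origin 98 to 106 mm above the mould's and within 8 mm of its axis; both worn baffles are upright, within 25 mm of their starts (horizontal distance between baffle_red and mould_red below 0.008 m and z of baffle_red in the frame of mould_red between 0.098 and 0.106 m and angle between each of baffle_red, baffle_yellow, baffle_blue, baffle_green, worn_red, worn_blue's own z axis and vertical below 0.07 rad and linear speed of each of baffle_red, baffle_yellow, baffle_blue, baffle_green below 0.02 m/s and horizontal distance between baffle_yellow and mould_yellow below 0.008 m and z of baffle_yellow in the frame of mould_yellow between 0.098 and 0.106 m and horizontal distance between baffle_blue and mould_blue below 0.008 m and z of baffle_blue in the frame of mould_blue between 0.098 and 0.106 m and horizontal distance between baffle_green and mould_green below 0.008 m and z of baffle_green in the frame of mould_green between 0.098 and 0.106 m and distance of each of worn_red, worn_blue from where it was at the start of the episode below 0.025 m); the robot touches nothing.
It fails at once if a bright baffle was dropped: it fell freely, out of the fingers, by about 25 mm or more ((linear speed of baffle_red above 0.7 m/s and contact force between the fingers and baffle_red below 0.05 N) or (linear speed of baffle_yellow above 0.7 m/s and contact force between the fingers and baffle_yellow below 0.05 N) or (linear speed of baffle_blue above 0.7 m/s and contact force between the fingers and baffle_blue below 0.05 N) or (linear speed of baffle_green above 0.7 m/s and contact force between the fingers and baffle_green below 0.05 N)).
It fails at once if a worn baffle was shifted by more than 25 mm, lifted or tipped (distance of any of worn_red, worn_blue from where it was at the start of the episode above 0.025 m or angle between any of worn_red, worn_blue's own z axis and vertical above 0.4 rad).
It also fails if it takes over 128 s, if anything falls off the work surface, if the arm or the gripper's body presses on something with over 40 N, if the wrist force passes 120 N, or if a joint passes its speed limit or range.

### The arm

A 6-joint arm with a two-finger parallel gripper is mounted at the origin on the work surface. World frame = base frame: x ahead of the robot, y to its left, z up, the work surface at z = 0. Lengths are in m, angles in rad, forces in N, time in s.
With the tool pointing down it reaches from about 0.325 to 0.9 m from the base axis. Payload 6.1 kg.
Tool frame: the origin (TCP) lies midway between the tips of the shut fingers; the grasp point (between the pads) lies 19 mm behind it; z points along the fingers, y is the line along which they close (so a half turn about z gives the same grasp; the last joint's range is limited). The gripper opens to 85 mm and grips with 20 to 120 N. Pads are 22 mm wide; open, the fingers measure 114 mm over their backs; the gripper's body (76 mm by 85 mm) begins 54 mm behind the grasp point. The pads swing forward as they close: fully open they stand 13 mm farther back than shut.
Start: joints at [1.09, 0.22, 1.526, -0, 1.395, -0.126], TCP at [0.217, 0.586, 0.231] pointing down, gripper open.
Joint ranges: [-2.98, 2.98], [-0.91, 2.08], [0.09, 2.57], [-1.24, 4.39], [0.2, 2.65], [-2.68, 2.68]. Speed limits (rad/s): [2.57, 2.57, 3.01, 3.14, 3.14, 3.14].

### API

Orientations are given as [roll, pitch, yaw] about the fixed x, y, z axes, in that order (R = Rz(yaw) Ry(pitch) Rx(roll)).
In Python, from plant import movep, move_l, set_joints, gripper_to, hold, inverse_kinematics, observe, get_image, get_calibration, Unreachable, job_done gives the robot as it stands. Calls block until the motion is done:
- movep(position, orientation): joint-space move of the TCP to a pose.
- move_l(position, feed=0.15, rotation=None, max_force=None): straight line of the TCP; rotation=None keeps the orientation; feed is the mean speed in m/s. With max_force (N) it stops when the force on the tool has changed by that much, and returns True; else False.
- set_joints(angles): joint-space move.
- gripper_to(opening, f_grip=None): finger opening in m; f_grip is the grip in N (None keeps the last); returns when the fingers have stopped.
- hold(seconds).
- inverse_kinematics(position, orientation): joint angles nearest the present ones, or None.
- observe(): the state.
- get_image(name): name is "side" or "top" or "wrist"; returns (picture, depth): 384x512x3 uint8, red, green, blue; 384x512 float32, m along the optical axis (not along the pixel's ray), 0 where there is no reading.
- get_calibration(name): a dict with "intrinsics" (3x3 intrinsics, pixels), "dist_coeffs" ([k1, k2, p1, p2, k3] as OpenCV has them; the pictures are not rectified), "world_from_camera" (4x4, takes a point from camera to world coordinates). Camera axes: x right, y down, z forward; pixel columns grow to the right and rows downward; lengths in m; the calibration is good to about 2 mm. A picture is of the moment at which its call begins: read the wrist's pose just before it. get_calibration takes no time and is no camera call; for the wrist camera it gives the pose at the moment of the call.
A pose or a line that the arm cannot do raises Unreachable and nothing moves.
- job_done(): hands the job in; it is judged then, once.
The state is a dict: "time_s": time; "q": joint angles; "joint_velocities": joint speeds; "joint_torque": joint torques, N m; "eef_pos": TCP position; "tcp_rot": TCP orientation; "ft_force": force on the tool from outside, world axes, zero at the start; "torque": the same for the moment, N m; "opening": finger opening in m; "grasp_force": force on a finger pad.
Only numpy, scipy, OpenCV 4.12 (cv2) and the standard library are available. Lean on these libraries where they do the work, as an engineer would, in place of code of your own. Each camera call takes 0.05 s, during which the arm holds its last target. There are 200 camera calls.

## Working session

There is one attempt and no reset: what is moved stays moved. The work goes in short steps, each a Python script; the robot and the scene stay as the last script left them, time stands still between calls to the robot, and variables do not carry over. Pictures are saved under pics/ and viewed, at most 14 in all, crops included, and the job is handed in when it is done.

```bash
ls && mkdir -p pics
python3 - <<'E'
from plant import *
import cv2,numpy as np
for n in("top","side"):
    im,d=get_image(n); c=get_calibration(n)
    cv2.imwrite(f"pics/{n}0.png",im[:,:,::-1]); np.savez(f"{n}0.npz",im=im,d=d,**{k:np.array(v) for k,v in c.items()})
    print(n,np.round(c["world_from_camera"],3).tolist(),np.round(c["intrinsics"],1).tolist(),c["dist_coeffs"],d.min(),d.max())
print(observe())
E
```

```text
pics
top [[0.018, -0.996, 0.088, 0.367], [-1.0, -0.017, 0.013, -0.01], [-0.011, -0.089, -0.996, 1.289], [0.0, 0.0, 0.0, 1.0]] [[396.3, 0.0, 259.4], [0.0, 396.3, 183.2], [0.0, 0.0, 1.0]] [-0.13926257  0.          0.          0.          0.        ] 0.0 2.1789293
side [[0.991, -0.09, 0.098, 0.366], [-0.133, -0.647, 0.751, -0.683], [-0.004, -0.757, -0.653, 0.638], [0.0, 0.0, 0.0, 1.0]] [[369.4, 0.0, 250.5], [0.0, 369.4, 197.4], [0.0, 0.0, 1.0]] [-0.09411724  0.          0.          0.          0.        ] 0.0 2.7464797
{'time_s': 0.1, 'q': array([ 1.08990929e+00,  2.21159684e-01,  1.52750517e+00,  4.42188968e-05,
        1.39470885e+00, -1.26098561e-01]), 'joint_velocities': array([-0.00076726, -0.00136529, -0.00454332, -0.00013157,  0.00080504,
        0.00087823]), 'joint_torque': array([ 7.79537786e-04, -4.98243892e+01, -3.90549088e+01, -2.68435169e-04,
        5.63982554e-03,  2.26072081e-05]), 'eef_pos': array([0.21685276, 0.58558791, 0.23029647]), 'tcp_rot': array([-3.13983122e+00, -2.67168696e-04,  2.78679616e+00]), 'ft_force': array([ 0.10125734, -0.71830207, -0.55512515]), 'torque': array([ 0.00497832,  0.00990881, -0.02137346]), 'grasp_force': 0.0, 'opening': 0.08569635963796449}
```

View pics/top0.png

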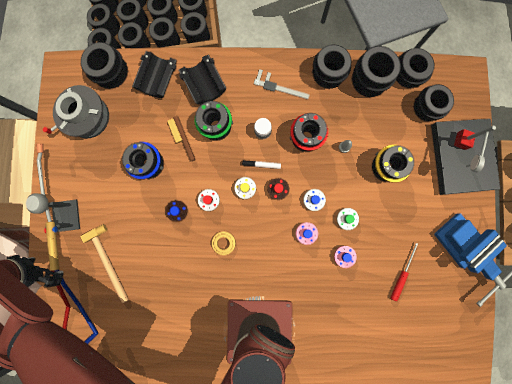

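View pics/side0.png

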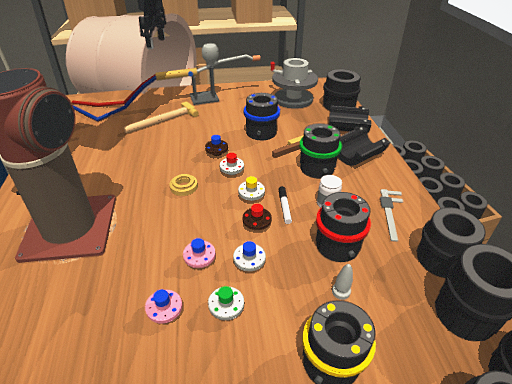

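The top picture shows these bosses: red (208,200), yellow (245,188), blue (315,200) and green (347,219). The worn ones are at (277,188) and (176,211), and the pink look-alikes at (307,234) and (345,257). The moulds are blue (142,160), green (214,120), red (309,132) and yellow (394,163). The side picture agrees.

```bash
cat > vis.py <<'E'
import cv2,numpy as np
from scipy.optimize import least_squares
def cloud(d,K,dist,T):
    h,w=d.shape
    uv=np.stack(np.meshgrid(np.arange(w),np.arange(h)),-1).reshape(-1,1,2).astype(float)
    n=cv2.undistortPoints(uv,K,dist).reshape(-1,2)
    p=np.c_[n,np.ones(len(n))]*d.reshape(-1,1)
    P=p@T[:3,:3].T+T[:3,3]; P[d.ravel()==0]=np.nan
    return P.reshape(h,w,3)
def pix2plane(uv,z,K,dist,T):
    n=cv2.undistortPoints(np.array(uv,float).reshape(-1,1,2),K,dist).reshape(-1,2)
    r=np.c_[n,np.ones(len(n))]@T[:3,:3].T
    return T[:3,3]+r*((z-T[2,3])/r[:,2])[:,None]
def fitcircle(xy,R):
    """centre of the disc of radius R that covers the points (hull points on its rim)"""
    h=cv2.convexHull(xy.astype(np.float32)).reshape(-1,2)
    s=least_squares(lambda c:np.hypot(*(h-c[:2]).T)-c[2],[*h.mean(0),R],loss='soft_l1',f_scale=.002)
    return s.x[:2],s.x[2]
E
python3 - <<'E'
from vis import *
B=dict(red=(208,200),yellow=(245,188),blue=(315,200),green=(347,219),worn_red=(277,188),worn_blue=(176,211),pinkA=(307,234),pinkB=(345,257))
M=dict(blue=(142,160),green=(214,120),red=(309,132),yellow=(394,163))
z0=np.load('top0.npz');T=z0['world_from_camera'];K=z0['intrinsics'];D=z0['dist_coeffs']
C={n:cloud(z['d'],z['intrinsics'],z['dist_coeffs'],z['world_from_camera']) for n in('top','side') for z in[np.load(n+'0.npz')]}
def near(P,c,r,zl,zh):
    m=(np.hypot(P[...,0]-c[0],P[...,1]-c[1])<r)&(P[...,2]>zl)&(P[...,2]<zh); return P[m]
for k,px in list(B.items()):
    c=pix2plane(px,.058,K,D,T)[0]; s=k.ljust(10)
    for n in C:
        fl=near(C[n],c,.055,.018,.036); bs=near(C[n],c,.03,.05,.068)
        f,r=fitcircle(fl[:,:2],.035); b,rb=fitcircle(bs[:,:2],.014)
        s+=f" {n}: fl {np.round(f,4)} r{r:.4f} boss {np.round(b,4)} r{rb:.4f} z{np.median(bs[:,2]):.3f} n{len(fl)},{len(bs)}"
    print(s)
for k,px in M.items():
    c=pix2plane(px,.12,K,D,T)[0]; s=k.ljust(10)
    for n in C:
        t=near(C[n],c,.075,.11,.13); f,r=fitcircle(t[:,:2],.05)
        s+=f" {n}: {np.round(f,4)} r{r:.4f} z{np.median(t[:,2]):.3f} n{len(t)}"
    print(s, np.round(np.hypot(*f),3))
E
```

```text
red        top: fl [0.4225 0.1688] r0.0344 boss [0.4222 0.1692] r0.0136 z0.058 n303,67 side: fl [0.4229 0.1678] r0.0346 boss [0.423  0.1674] r0.0142 z0.057 n269,69
yellow     top: fl [0.463  0.0521] r0.0342 boss [0.4626 0.0525] r0.0135 z0.058 n304,66 side: fl [0.4637 0.0512] r0.0349 boss [0.4641 0.0511] r0.0137 z0.057 n333,80
blue       top: fl [ 0.4289 -0.1705] r0.0345 boss [ 0.4283 -0.1702] r0.0138 z0.059 n308,69 side: fl [ 0.4292 -0.1707] r0.0349 boss [ 0.429 -0.17 ] r0.0143 z0.057 n555,136
green      top: fl [ 0.3708 -0.277 ] r0.0346 boss [ 0.3712 -0.2765] r0.0140 z0.058 n301,70 side: fl [ 0.3691 -0.2778] r0.0350 boss [ 0.3692 -0.2773] r0.0144 z0.058 n740,191
worn_red   top: fl [ 0.462  -0.0538] r0.0342 boss [ 0.4619 -0.053 ] r0.0133 z0.058 n303,66 side: fl [ 0.4626 -0.0539] r0.0351 boss [ 0.4628 -0.0538] r0.0143 z0.057 n412,103
worn_blue  top: fl [0.3856 0.2712] r0.0331 boss [0.386  0.2711] r0.0123 z0.058 n284,59 side: fl [0.3853 0.2701] r0.0349 boss [0.3857 0.2695] r0.0139 z0.057 n232,59
pinkA      top: fl [ 0.3223 -0.1472] r0.0340 boss [ 0.3232 -0.148 ] r0.0130 z0.058 n303,63 side: fl [ 0.3217 -0.1472] r0.0351 boss [ 0.3218 -0.1475] r0.0141 z0.057 n522,137
pinkB      top: fl [ 0.2496 -0.27  ] r0.0352 boss [ 0.2499 -0.2696] r0.0143 z0.058 n320,75 side: fl [ 0.25 -0.27] r0.0349 boss [ 0.2498 -0.2704] r0.0141 z0.057 n721,186
blue       top: [0.541 0.376] r0.0503 z0.120 n641 side: [0.5408 0.3747] r0.0501 z0.119 n371 0.658
green      top: [0.6714 0.1552] r0.0502 z0.120 n635 side: [0.6709 0.1542] r0.0494 z0.120 n554 0.688
red        top: [ 0.6375 -0.1454] r0.0498 z0.121 n630 side: [ 0.638  -0.1458] r0.0503 z0.119 n1068 0.654
yellow     top: [ 0.5439 -0.4114] r0.0504 z0.121 n656 side: [ 0.5433 -0.4118] r0.0501 z0.120 n2372 0.682
```

```bash
cat > job.py <<'E'
from plant import *
import numpy as np
B=dict(red=(.4226,.1683),yellow=(.4634,.0517),blue=(.4289,-.1704),green=(.3701,-.2772))
M=dict(blue=(.5409,.3754),green=(.6711,.1547),red=(.6378,-.1456),yellow=(.5436,-.4116))
ZG=.031; H=.25
def rot(xy): return [np.pi,0,np.arctan2(xy[1],xy[0])+np.pi/2]
def st(tag):
    o=observe(); print(tag,'t%.1f'%o['time_s'],np.round(o['eef_pos'],4),'F',np.round(o['ft_force'],1),'op %.4f'%o['opening'],'g %.0f'%o['grasp_force']); return o
def pick(k):
    x,y=B[k]; r=rot((x,y))
    movep([x,y,.14],r); gripper_to(.06,60)
    hit=move_l([x,y,ZG],feed=.08,max_force=8); st(f'{k} down hit={hit}')
    gripper_to(.0,60); o=st('closed')
    assert .02<o['opening']<.034 and o['grasp_force']>10
    move_l([x,y,ZG+.02],feed=.06); move_l([x,y,H],feed=.25); st('lifted')
def over(k):
    m=M[k]; movep([*m,H],rot(m)); hold(.2)
def lower(k):
    m=M[k]; zs=.102+ZG
    hit=move_l([*m,zs+.022],feed=.15,max_force=10)
    if not hit: hit=move_l([*m,zs-.004],feed=.02,max_force=6)
    return hit,st(f'{k} lowered hit={hit}')
def release(k):
    gripper_to(.06); hold(.2); st('released')
    p=observe()['eef_pos']; move_l([p[0],p[1],H],feed=.25)
E
python3 - <<'E'
from job import *; import cv2
pick('red'); over('red')
im,_=get_image('wrist'); a,_=get_image('side')
cv2.imwrite('pics/r1.png',np.hstack([im,a])[::1,:,::-1])
cv2.imwrite('pics/r1.png',cv2.resize(cv2.imread('pics/r1.png'),(800,300),interpolation=cv2.INTER_AREA))
E
```

```text
red down hit=False t3.7 [0.4231 0.1684 0.0316] F [-0.6 -0.7 -0.3] op 0.0599 g 0
closed t4.1 [0.4232 0.1685 0.0316] F [-0.8  0.2  4.7] op 0.0264 g 59
lifted t5.6 [0.4215 0.1681 0.248 ] F [ 0.1 -0.3 -4.3] op 0.0264 g 59
```

View pics/r1.png

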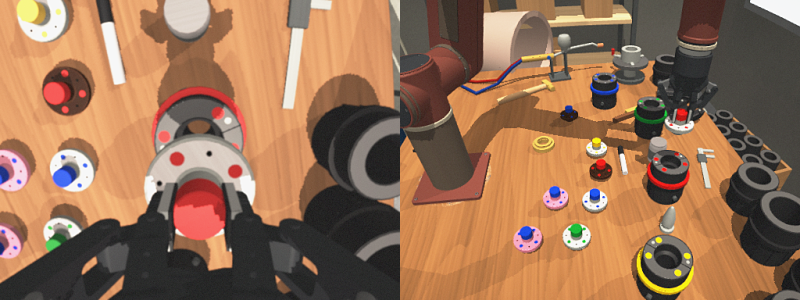

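The baffle is held by its boss, centred and upright above the red mould. The wrist half shows it at (200,190) and the mould rim behind it. I'll lower it now.

```bash
cat > chk.py <<'E'
from vis import *; from plant import *
def check(k,m,n='side'):
    im,d=get_image(n); c=get_calibration(n); P=cloud(d,np.array(c['intrinsics']),np.array(c['dist_coeffs']),np.array(c['world_from_camera']))
    r=np.hypot(P[...,0]-m[0],P[...,1]-m[1])
    for nm,R,a,b in(('boss',.03,.168,.175),('flange',.045,.138,.16)):
        q=P[(r<R)&(P[...,2]>a-.01)&(P[...,2]<b)]
        if len(q)>8:
            f,rr=fitcircle(q[:,:2],.03); print(k,n,nm,'off mm',np.round(1e3*(f-m),1),'r %.4f z med %.4f'%(rr,np.median(q[:,2])),len(q))
    return im
E
python3 - <<'E'
from job import *; from chk import check
hit,o=lower('red')
if hit and o['eef_pos'][2]<.102+ZG+.004:
    release('red'); check('red',np.array(M['red']));
E
```

```text
red lowered hit=True t9.0 [ 0.6377 -0.1456  0.1336] F [-0.5 -0.9  5.3] op 0.0266 g 60
released t9.7 [ 0.636  -0.145   0.1311] F [-0.6  0.5 -0.2] op 0.0604 g 0
red side boss off mm [-0.5  0.9] r 0.0142 z med 0.1596 104
red side flange off mm [ 0.7 -0. ] r 0.0344 z med 0.1304 600
```

Red is seated: boss top at 0.160 m, flange at 0.130 m, offset under 1 mm. The other three go the same way.

Run:
```python
from job import *; from chk import check
for k in('yellow','green','blue'):
    pick(k); over(k); hit,o=lower(k)
    if not(hit and o['eef_pos'][2]<.102+ZG+.004): print('STOP');break
    release(k); check(k,np.array(M[k]))
else:
    movep([.45,0,.4],rot((.45,0)))
    import cv2; im=check('blue',np.array(M['blue'])); cv2.imwrite('pics/end.png',im[:,:,::-1]); st('end')
    for k in M: check(k,np.array(M[k]),'top')
```

```text
yellow down hit=False t13.2 [0.4639 0.0517 0.0316] F [ 0.7  0.2 -0.3] op 0.0597 g 0
closed t13.6 [0.4636 0.0517 0.0316] F [-2.1 -0.5  5.2] op 0.0264 g 59
lifted t15.0 [0.4623 0.0517 0.248 ] F [-0.1  0.6 -5. ] op 0.0262 g 59
yellow lowered hit=True t18.7 [ 0.5434 -0.4114  0.1336] F [-0.5  0.7  5.4] op 0.0261 g 60
released t19.3 [ 0.5422 -0.4102  0.131 ] F [ 0.7  0.2 -0.6] op 0.0602 g 0
yellow side boss off mm [1.3 1.2] r 0.0140 z med 0.1599 252
yellow side flange off mm [1.2 1.2] r 0.0346 z med 0.1304 1314
green down hit=False t22.7 [ 0.3705 -0.2776  0.0315] F [-1.1 -0.9  0.9] op 0.0600 g 0
closed t23.1 [ 0.3702 -0.2773  0.0315] F [-3.1  1.1  5.6] op 0.0261 g 59
lifted t24.5 [ 0.3693 -0.2764  0.248 ] F [ 0.2 -0.6 -5.5] op 0.0261 g 59
green lowered hit=True t28.4 [0.6708 0.1547 0.1338] F [-0.1 -1.2  6.1] op 0.0260 g 60
released t29.0 [0.669  0.1545 0.1309] F [ 1.2 -0.1 -0.4] op 0.0603 g 0
green side boss off mm [-1.6 -1.6] r 0.0141 z med 0.1597 44
green side flange off mm [-0.1 -1.5] r 0.0339 z med 0.1311 306
blue down hit=False t33.0 [ 0.4294 -0.1707  0.0316] F [0.3 0.2 0.6] op 0.0597
[... 388 characters left out ...]
m [-1.1 -1. ] r 0.0335 z med 0.1305 203
blue side boss off mm [ 0.5 -1. ] r 0.0130 z med 0.1592 28
blue side flange off mm [-0.8 -1.4] r 0.0343 z med 0.1311 202
end t41.6 [0.4502 0.0007 0.3993] F [ 0.2 -0.5  0.3] op 0.0597 g 0
blue top boss off mm [-0.8 -1.2] r 0.0141 z med 0.1603 65
blue top flange off mm [-0.9  0.4] r 0.0343 z med 0.1310 323
green top boss off mm [ 0.2 -0.6] r 0.0142 z med 0.1606 66
green top flange off mm [-0.3 -0.6] r 0.0345 z med 0.1314 334
red top boss off mm [-0.   0.1] r 0.0138 z med 0.1606 66
red top flange off mm [0.7 0.3] r 0.0346 z med 0.1313 341
yellow top boss off mm [2.3 2.3] r 0.0141 z med 0.1612 73
yellow top flange off mm [2.6 1.1] r 0.0351 z med 0.1317 339
```

View pics/end.png

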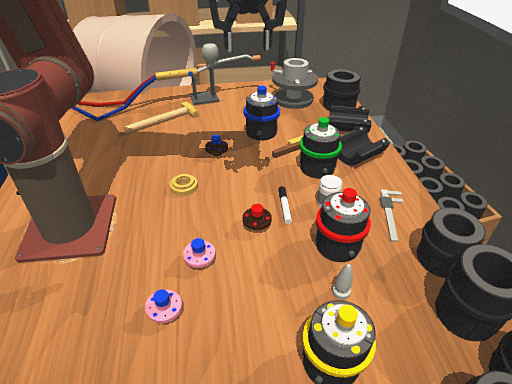

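All four bright baffles sit flat in the mould of their colour: blue (262,95), green (322,130), red (348,200), yellow (346,320). The worn ones at (216,146) and (257,216) and both pink look-alikes haven't moved, and the gripper is clear.

```bash
python3 -c "
from plant import *
print(job_done())"
```

```text
the job is handed in; nothing more can be done
None
```

The job is handed in: all four bright baffles are seated flat in their matching moulds, about 3 mm or less off axis by the final top view, and the worn and pink baffles were left where they stood (about 42 s of the 128 s used).

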